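# Put the stereo microscope's accessories away in their trays

### The job

Sort the microscope accessories into the white trays: one eyepiece in each bay of the divided tray, both auxiliary lenses side by side in the round tray, and the slide box in the small rectangular tray. Set each down gently, the same way up as you found it and resting flat on the tray's floor, and leave the specimen jar and the dropper bottle standing where they are.

Things in the scene. Friction and masses are not known exactly. Their poses are not given: they have to be found in the camera images.
- eyepiece_a_centre (a point): microscope eyepiece standing on its wide black rubber eyecup, bare metal barrel up: 54 mm tall, eyecup 42 mm in diameter (lowest 16 mm), black body 38 mm in diameter (16 to 28 mm up), barrel 30 mm in diameter (top 26 mm, to be gripped), about 70 g. The point is its centre, 27 mm above its underside; z is its upright axis. One of two alike.
- eyepiece_b_centre (a point): microscope eyepiece standing on its wide black rubber eyecup, bare metal barrel up: 54 mm tall, eyecup 42 mm in diameter (lowest 16 mm), black body 38 mm in diameter (16 to 28 mm up), barrel 30 mm in diameter (top 26 mm, to be gripped), about 70 g. The point is its centre, 27 mm above its underside; z is its upright axis. One of two alike.
- lens_a_centre (a point): auxiliary lens: a squat black cylinder with a narrow metal band and a round glass on top, 54 mm in diameter, 34 mm tall, about 90 g. The point is its centre, 17 mm above its underside; z is its upright axis. One of two alike.
- lens_b_centre (a point): auxiliary lens: a squat black cylinder with a narrow metal band and a round glass on top, 54 mm in diameter, 34 mm tall, about 90 g. The point is its centre, 17 mm above its underside; z is its upright axis. One of two alike.
- slide_box_centre (a point): closed grey slide box lying flat, 82 mm long (its x axis), 32 mm wide (y), 24 mm tall, with a paper patch on top, about 40 g. The point is its centre, 12 mm above its underside.
- divided_tray: white open rectangular tray, 100 mm (x) by 170 mm (y) outside, 18 mm high, fixed to the bench; a wall as high as the rim along its x axis through the middle parts it into two equal bays, whose centres lie at y = +42 and -42 mm. Walls and floor 3 mm thick. Origin: centre of its underside, on the bench.
- round_tray: white open round tray, 170 mm in outer diameter, 16 mm high, wall and floor 3 mm thick, undivided, fixed to the bench. Origin: centre of its underside, on the bench.
- small_tray: white open rectangular tray, the smallest of the three, 120 mm (x) by 100 mm (y) outside, 12 mm high, wall and floor 3 mm thick, undivided, fixed to the bench. Origin: centre of its underside, on the bench.
- jar_centre (a point): clear glass specimen jar with a lid, 48 mm in diameter, 62 mm tall, standing among the accessories; to be left alone. The point is its centre, 31 mm above the bench.
- dropper_centre (a point): amber glass dropper bottle with a black cap and a paper label, 32 mm in diameter, 70 mm tall, standing among the accessories; to be left alone. The point is its centre, 35 mm above the bench.
Things that resemble listed ones, but are neither listed nor needed, are in the scene too. What is shaped like the part that bears lens_a_centre but blue is not meant. Leave any blue look-alike of the part that bears lens_b_centre alone.

How it is judged:
By the outcome, as a careful person would: the job done as asked, in the order asked, and still so for the second after the job is handed in, with the robot touching nothing.
It also fails if it takes over 120 s, if anything falls off the work surface, if the arm or the gripper's body presses on something with over 40 N, if the wrist force passes 120 N, or if a joint passes its speed limit or range.

### The arm

A 6-joint arm with a two-finger parallel gripper is mounted at the origin on the work surface. World frame = base frame: x ahead of the robot, y to its left, z up, the work surface at z = 0. Lengths are in m, angles in rad, forces in N, time in s.
With the tool pointing down it reaches from about 0.375 to 0.925 m from the base axis. Payload 5.7 kg.
Tool frame: the origin (TCP) lies between the finger pads; the fingertips stand 8 mm ahead of it and the grasp point (between the pads) lies 11 mm behind it; x points along the fingers, y is the direction in which the jaws open and shut, and the axes are right-handed (so a half turn about x gives the same grasp; the last joint's range is limited). The gripper opens to 88 mm and grips with 3 to 60 N. Pads are 20 mm wide; open, the fingers measure 115 mm over their backs; the gripper's body (75 mm by 178 mm) begins 61 mm behind the grasp point.
Start: joints at [1.012, 0.359, 1.51, -0, 1.272, -0.115], TCP at [0.258, 0.542, 0.231] pointing down, gripper open.
Joint ranges: [-2.97, 2.97], [-1.01, 2.36], [0.21, 2.38], [-0.96, 4.11], [0.2, 2.71], [-2.98, 2.98]. Speed limits (rad/s): [2.39, 2.39, 3.14, 3.14, 3.14, 3.14].

### API

Orientations are given as a unit quaternion [w, x, y, z].
In Python, from workcell import * gives the robot as it stands. The module is installed in compiled form; this text tells all that it offers.
- The arm moves only by the shell command python3 -m crank 'ROWS' [FORCE]. ROWS is JSON, a list of rows, each a list of 5 numbers: the shift along the tool's x, y, z in cm, then the turn about the tool's x in rad, then the finger opening in cm, from 0 to 8.78. A call has 1 to 10 rows; each row shifts and turns the commanded pose from where the row before left it, along the tool's axes as they then stand; what a row does not reach is not made up. A row lasts 1/8 s, in which the tool goes at most 62.5 mm and 10.7 degrees, less where a joint would pass 70% of its speed; a pose out of reach is approached as far as the arm can. A call with a gripper value outside its range is refused whole. The fingers move at their own pace and stop on an object; FORCE is the grip in N (left out, the last holds). Time passes only in rows, so rows that do not move let the fingers close. It gives the time, the measured TCP pose, the force and the opening at its end, in the units of the state.
- get_obs(): the state, without advancing time (a new reading comes with each control period).
- snapshot(name): name is "side" or "top"; returns the picture (400x640x3 uint8, blue, green, red); there is no depth.
- camera_info(name): a dict with "fx", "fy", "cx", "cy" (pixels), "R" (3x3) and "t" (3): a world point X has camera coordinates R X + t. Camera axes: x right, y down, z forward; pixel columns grow to the right and rows downward; lengths in m; the calibration is good to about 2 mm. A picture is of the moment at which its call begins. camera_info takes no time and is no camera call.
- job_done(): hands the job in, once; it reports no verdict.
The state is a dict: "time": time; "q": joint angles; "qd": joint speeds; "joint_torque": joint torques, N m; "tcp_pos": TCP position; "ee_rot": TCP orientation; "force": force on the tool from outside, world axes, zero at the start; "torque": the same for the moment, N m; "finger_gap": finger opening in m.
Only numpy, scipy, OpenCV 4.12 (cv2) and the standard library are available. Lean on these libraries where they do the work, as an engineer would, in place of code of your own. Each camera call takes 0.05 s, during which the arm holds its last target. There are 200 camera calls.

## Working session

There is one attempt and no reset: what is moved stays moved. The work goes in short steps, Python scripts to look and compute and a shell command to move; the robot and the scene stay as the last step left them, time stands still between calls to the robot, and variables do not carry over. Pictures are saved under pics/ and viewed, about 12 in all and at most 16, crops included, and the job is handed in when it is done.

```bash
mkdir -p pics
python3 - <<'E'
from workcell import *
import cv2
for n in("top","side"):
    cv2.imwrite(f"pics/{n}0.png",snapshot(n)); c=camera_info(n); print(n,c)
print(get_obs())
E
```

```text
top {'fx': 390.1350981777597, 'fy': 390.1350981777597, 'cx': 321.4113371812199, 'cy': 199.9897082628146, 'R': array([[-2.78845116e-02, -9.99610812e-01,  8.23291729e-04],
       [-9.96658355e-01,  2.77388745e-02, -7.68288867e-02],
       [ 7.67761486e-02, -2.96287656e-03, -9.97043953e-01]]), 't': array([0.04002628, 0.49955449, 1.0512728 ])}
side {'fx': 473.16509121596175, 'fy': 473.16509121596175, 'cx': 326.1990473354697, 'cy': 200.26678630677537, 'R': array([[ 0.93460973, -0.35525314, -0.0173167 ],
       [-0.26825438, -0.67208885, -0.69017111],
       [ 0.23354709,  0.64968591, -0.72343899]]), 't': array([-0.44454888,  0.20051104,  1.04471306])}
{'time': 0.1, 'q': array([ 1.01187630e+00,  3.59443739e-01,  1.51131456e+00,  2.65639411e-06,
        1.27249957e+00, -1.15101262e-01]), 'qd': array([ 0.00110892, -0.00146587, -0.00069981,  0.00017183, -0.00024106,
        0.00015012]), 'joint_torque': array([-1.87472519e-04, -5.16356814e+01, -2.71408439e+01,  6.75790804e-02,
        2.74873845e-02, -4.57096036e-06]), 'tcp_pos': array([0.25731792, 0.54135042, 0.2298909 ]), 'ee_rot': array([ 0.68957198,  0.15507385,  0.68996303, -0.15618451]), 'force': array([0.08774875, 0.1847324 , 0.8319636 ]), 'torque': array([-0.04037438, -0.00635034,  0.00461812]), 'finger_gap': 0.08745390444636977}
```

View pics/top0.png

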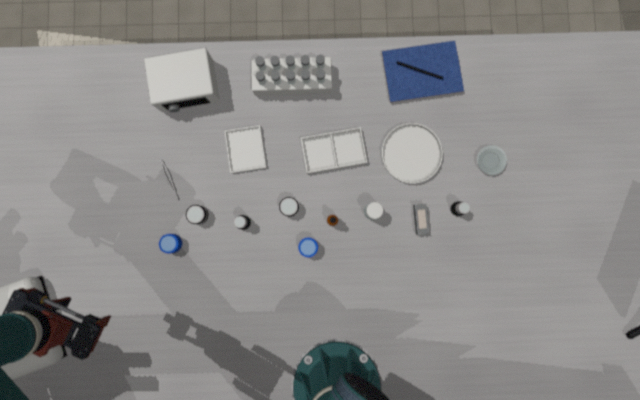

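View pics/side0.png

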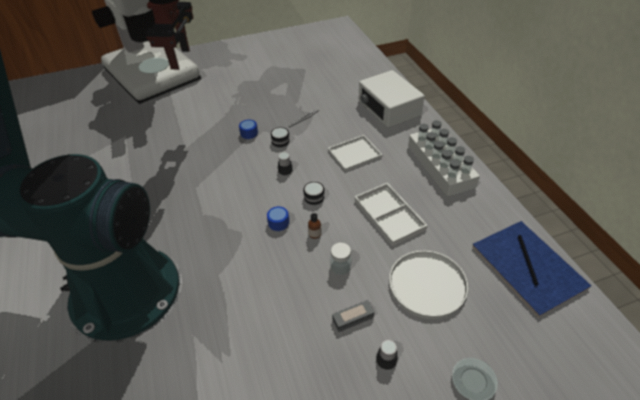

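Top view: lenses at (196,214) and (289,206), eyepieces (242,222) and (460,208), dropper (332,220), jar (375,210), box (422,219); trays small (246,149), divided (335,150), round (411,153). The blue look-alikes are at (171,243) and (308,247). The side view shows all of these too. Next, enlarged crops.

Run:
```python
import cv2
def crop(f,o,x0,y0,w,h,s):
    im=cv2.imread(f)[y0:y0+h,x0:x0+w]; im=cv2.resize(im,None,fx=s,fy=s,interpolation=cv2.INTER_CUBIC)
    for i in range(0,w,10): 
        cv2.line(im,(i*s,0),(i*s,8 if i%50 else 16),(0,0,255),1)
        if i%50==0: cv2.putText(im,str(x0+i),(i*s+2,24),0,.4,(0,0,255),1)
    for i in range(0,h,10):
        cv2.line(im,(0,i*s),(8 if i%50 else 16,i*s),(0,0,255),1)
        if i%50==0: cv2.putText(im,str(y0+i),(2,i*s+12),0,.4,(0,0,255),1)
    cv2.imwrite(o,im)
crop('pics/top0.png','pics/t1.png',150,110,160,150,5)
crop('pics/top0.png','pics/t2.png',300,110,180,150,4)
crop('pics/side0.png','pics/s1.png',230,100,200,150,4)
crop('pics/side0.png','pics/s2.png',290,180,200,200,3)
```

```text
(no output)
```

View pics/t1.png

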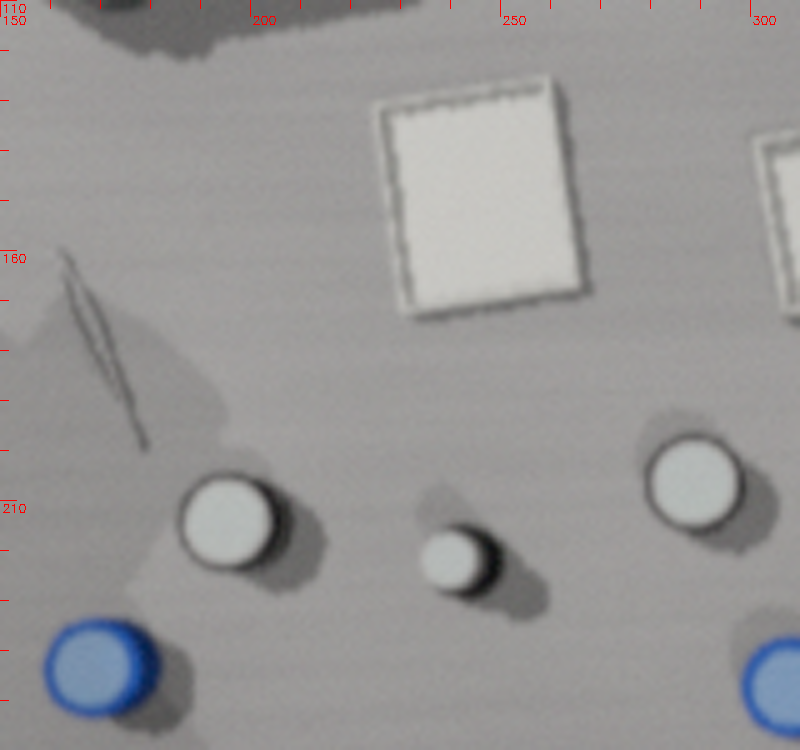

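View pics/t2.png

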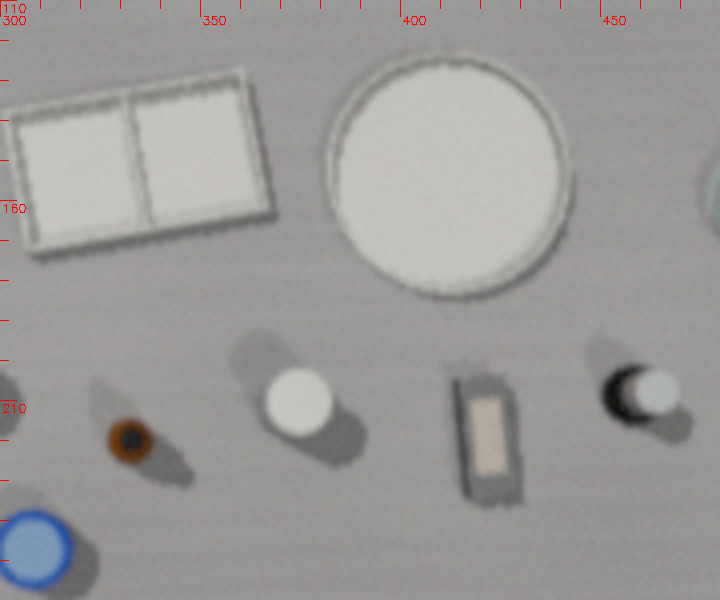

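View pics/s1.png

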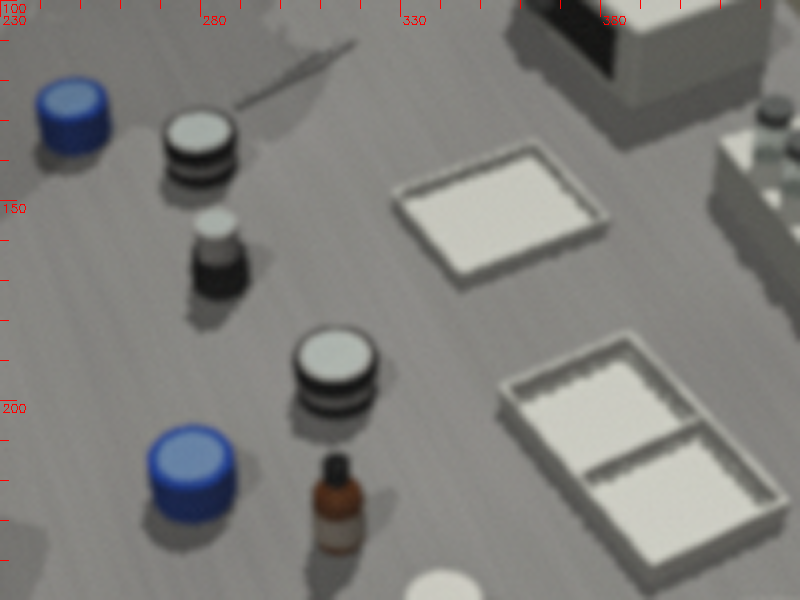

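View pics/s2.png

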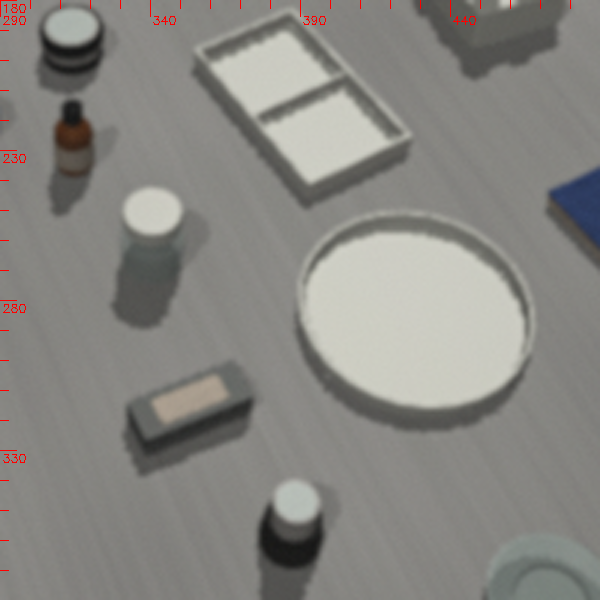

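```bash
cat > h.py <<'E'
import numpy as np, cv2
from workcell import *
C={n:camera_info(n) for n in("top","side")}
def P(n):
    c=C[n];K=np.array([[c['fx'],0,c['cx']],[0,c['fy'],c['cy']],[0,0,1]]);return K@np.c_[c['R'],c['t']]
def tri(a,b):
    X=cv2.triangulatePoints(P('top'),P('side'),np.float64(a),np.float64(b))[:,0];return X[:3]/X[3]
def atz(n,p,z):
    c=C[n];d=c['R'].T@[(p[0]-c['cx'])/c['fx'],(p[1]-c['cy'])/c['fy'],1];o=-c['R'].T@c['t'];return o+d*(z-o[2])/d[2]
E
python3 - <<'E'
from h import *
np.set_printoptions(precision=4,suppress=True)
d=dict(lensa=((195.8,214.4),(280,132.75),.034),lensb=((288.8,206.4),(314,188.75),.034),eya=((240,222.2),(283.75,155.5),.054),eyb=((464.5,208),(389,347),.054),
box=((422.25,219),(353.3,313),.024),jar=((374.75,210.5),(340.7,250.3),.062),drop=((332.75,220),(314,215.75),.07),
sFL=((225.4,130.6),(364.5,135.5),.012),sFR=((260.2,125.4),(382,154.25),.012),sNR=((268,168),(345.75,170),.012),sNL=((231,173),(328.25,148.25),.012),
dFL=((301.25,138),(387.5,183.25),.018),dFR=((360.75,127.5),(426.25,225),.018),dNR=((368,163.5),(392.5,242.5),.018),dNL=((308.75,174.25),(355.5,197),.018),
rnd=((412.5,153.75),(428.7,283.7),.016),boxp1=((421.4,209.5),)*1,)
for k,v in d.items():
    if len(v)<3: continue
    print(k,tri(*v[:2]),atz('top',v[0],v[2])[:2],atz('side',v[1],v[2])[:2])
print(atz('top',(421.4,209.5),.024)-atz('top',(423,228.3),.024))
print(atz('side',(341.2,317.3),.024)-atz('side',(365.2,308),.024))
E
```

```text
lensa [0.4713 0.3656 0.034 ] [0.4698 0.3659] [0.4723 0.3653]
lensb [0.4856 0.1145 0.0328] [0.4844 0.1147] [0.486  0.1132]
eya [0.4462 0.2424 0.0546] [0.4449 0.2429] [0.4473 0.2429]
eyb [ 0.4673 -0.3527  0.0543] [ 0.466  -0.3524] [ 0.4684 -0.3528]
box [ 0.4412 -0.2468  0.0246] [ 0.4406 -0.2468] [ 0.4418 -0.2466]
jar [ 0.4667 -0.1136  0.0609] [ 0.4656 -0.1132] [ 0.4672 -0.1146]
drop [ 0.4448 -0.0022  0.0676] [ 0.4435 -0.0018] [ 0.445  -0.0045]
sFL [0.7052 0.2895 0.01  ] [0.7033 0.2894] [0.7052 0.2871]
sFR [0.7157 0.1915 0.0128] [0.7154 0.1918] [0.7165 0.1922]
sNR [0.5965 0.1716 0.0106] [0.5943 0.172 ] [0.5973 0.17  ]
sNL [0.5852 0.2747 0.0107] [0.5831 0.2749] [0.5859 0.273 ]
dFL [0.6763 0.077  0.0171] [0.675  0.0773] [0.6767 0.0761]
dFR [ 0.6995 -0.0889  0.0192] [ 0.7001 -0.0892] [ 0.7   -0.088]
dNR [ 0.5998 -0.1061  0.0178] [ 0.5982 -0.1056] [ 0.6009 -0.1064]
dNL [0.5753 0.058  0.022 ] [0.5728 0.059 ] [0.5792 0.0611]
rnd [ 0.6254 -0.2326  0.0097] [ 0.6225 -0.2305] [ 0.6239 -0.2361]
[0.0512 0.0019 0.    ]
[-0.0542 -0.0018  0.    ]
```

```bash
cat >> h.py <<'E'
from scipy.spatial.transform import Rotation as Ro
def go(x,y,z,jaw=None):
    "shift in tool axes (cm) to target, and turn about tool x so that tool y lies at world angle jaw (deg, mod 180)"
    o=get_obs();w,a,b,c=o['ee_rot'];R=Ro.from_quat([a,b,c,w]).as_matrix()
    s=R.T@(np.array([x,y,z])-o['tcp_pos'])*100
    ya=np.degrees(np.arctan2(R[1,1],R[0,1]))
    turn=None if jaw is None else np.radians(-((jaw-ya+90)%180-90)) 
    print('t',round(o['time'],2),'tcp',o['tcp_pos'].round(4),'jaw',ya.round(2),'down',R[:,0].round(3),'shift',s.round(2),'turn',turn,'q',o['q'].round(2),'gap',round(o['finger_gap'],4),'F',o['force'].round(1))
E
python3 -c "
from h import *
go(.4462,.2424,.2,0)"
```

```text
t 0.1 tcp [0.2573 0.5414 0.2299] jaw 64.57 down [-0.001 -0.001 -1.   ] shift [  3.01 -18.88  29.9 ] turn 1.1269769346609693 q [ 1.01  0.36  1.51  0.    1.27 -0.12] gap 0.0875 F [0.1 0.2 0.8]
```

```bash
python3 -m crank '[[0.3,-2.36,3.74,0,6],[0.3,-2.36,3.74,0,6],[0.3,-2.36,3.74,0,6],[0.3,-2.36,3.74,0,6],[0.3,-2.36,3.74,0,6],[0.3,-2.36,3.74,0,6],[0.3,-2.36,3.74,0,6],[0.3,-2.36,3.74,0,6]]' 15
python3 -m crank '[[0,0,0,0.16,6],[0,0,0,0.16,6],[0,0,0,0.16,6],[0,0,0,0.16,6],[0,0,0,0.16,6],[0,0,0,0.16,6],[0,0,0,0.167,6],[0,0,0,0,6],[0,0,0,0,6]]'
python3 -c "
from h import *
go(.4462,.2424,.1,0)"
```

```text
time: 1.1
tcp_pos: [0.4472, 0.2415, 0.2063]
ee_rot: [0.69, 0.156, 0.69, -0.156]
force: [-0.6, -0.0, 0.0]
finger_gap: 0.0602
time: 2.22
tcp_pos: [0.4466, 0.2428, 0.2065]
ee_rot: [0.501, 0.499, 0.501, -0.499]
force: [0.7, -0.2, 0.2]
finger_gap: 0.0601
t 2.23 tcp [0.4466 0.2428 0.2065] jaw 0.18 down [-0. -0. -1.] shift [10.65 -0.03  0.03] turn 0.003178687966210961 q [ 0.36  0.25  1.74 -0.    1.15  0.36] gap 0.0601 F [ 0.7 -0.2  0.2]
```

```bash
python3 -m crank '[[4,0,0,0,6],[4,0,0,0,6],[4,0,0,0,6],[2.5,0,0,0,6],[1.5,0,0,0,6],[0.7,0,0,0,6],[0,0,0,0,6]]'
python3 -m crank '[[0,0,0,0,4],[0,0,0,0,3.4],[0,0,0,0,3],[0,0,0,0,2.6],[0,0,0,0,2.6],[0,0,0,0,2.6],[0,0,0,0,2.6]]'
python3 - <<'E'
from h import *
go(.6317,.0265,.12)
a=snapshot('side')[110:210,230:370];b=snapshot('top')[160:270,190:310]
cv2.imwrite('pics/g1.png',np.hstack([cv2.resize(x,(390,390),interpolation=2) for x in(a,b)]))
E
```

```text
time: 3.1
tcp_pos: [0.447, 0.2429, 0.0398]
ee_rot: [0.5, 0.5, 0.5, -0.5]
force: [0.1, -0.2, 0.3]
finger_gap: 0.0602
time: 3.98
tcp_pos: [0.447, 0.2429, 0.04]
ee_rot: [0.5, 0.5, 0.5, -0.5]
force: [-0.9, -0.6, 5.9]
finger_gap: 0.0293
t 3.98 tcp [0.447  0.2429 0.04  ] jaw 0.0 down [ 0.  0. -1.] shift [-8.   18.48 21.65] turn None q [ 0.36  0.49  1.89 -0.    0.76  0.36] gap 0.0293 F [-0.9 -0.6  5.9]
```

View pics/g1.png

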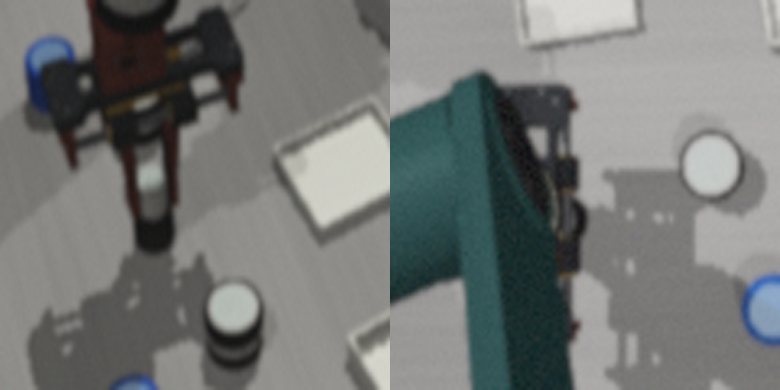

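Side view: the fingers straddle the barrel of eyepiece A, which stands upright (about (150,190) in the crop). Lift it.

```bash
python3 -m crank '[[-0.3,0,0,0,2.6],[-0.7,0,0,0,2.6],[-2,0,0,0,2.6],[-3,0,0,0,2.6],[-3,0,0,0,2.6],[-1,0,0,0,2.6],[0,0,0,0,2.6],[0,0,0,0,2.6]]'
python3 - <<'E'
from h import *
go(.6317,.0265,.12)
a=snapshot('side')[90:200,230:350]
cv2.imwrite('pics/g2.png',cv2.resize(a,None,fx=4,fy=4,interpolation=2))
E
```

```text
time: 5.08
tcp_pos: [0.446, 0.2425, 0.1386]
ee_rot: [-0.5, -0.499, -0.5, 0.501]
force: [-0.1, -0.4, -2.3]
finger_gap: 0.0294
t 5.08 tcp [0.446  0.2425 0.1386] jaw -0.01 down [-0.002 -0.001 -1.   ] shift [ 1.84 18.58 21.6 ] turn None q [ 0.36  0.34  1.81 -0.    0.99  0.36] gap 0.0294 F [-0.1 -0.4 -2.3]
```

View pics/g2.png

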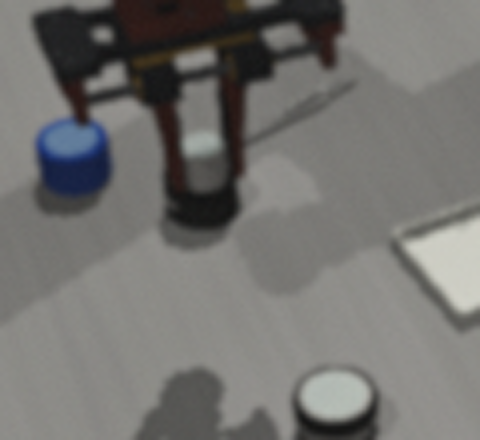

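Held upright at about 10 cm. Move over the first bay.

```bash
python3 -m crank '[[0,1.2,1.4,0,2.6],[0,2.4,2.8,0,2.6],[0,2.4,2.8,0,2.6],[0,2.4,2.8,0,2.6],[0,2.4,2.8,0,2.6],[0,2.4,2.8,0,2.6],[0,2.4,2.8,0,2.6],[0,1.8,2.1,0,2.6],[0,1.18,1.3,0,2.6],[0,0,0,0,2.6]]'
python3 -m crank '[[0,0,0,0,2.6],[3,0,0,0,2.6],[3,0,0,0,2.6],[2,0,0,0,2.6],[0.7,0,0,0,2.6],[0,0,0,0,2.6],[0,0,0,0,2.6]]'
python3 -c "
from h import *
go(.6317,.0265,.043)"
```

```text
time: 6.38
tcp_pos: [0.6332, 0.0256, 0.1391]
ee_rot: [-0.5, -0.5, -0.5, 0.501]
force: [0.2, 0.8, -0.7]
finger_gap: 0.0294
time: 7.25
tcp_pos: [0.6332, 0.0271, 0.0537]
ee_rot: [0.501, 0.5, 0.5, -0.5]
force: [-0.1, -0.1, -0.1]
finger_gap: 0.0297
t 7.25 tcp [0.6332 0.0271 0.0537] jaw 0.02 down [ 0.002 -0.    -1.   ] shift [ 1.07 -0.15  0.06] turn None q [-0.07  0.6   1.6  -0.    0.94 -0.07] gap 0.0297 F [-0.1 -0.1 -0.1]
```

```bash
python3 -m crank '[[0.5,0,0,0,2.6],[0.3,0,0,0,2.6],[0.1,0,0,0,2.6],[0.06,0,0,0,2.6],[0.04,0,0,0,2.6],[0,0,0,0,2.6]]'
```

```text
time: 8.0
tcp_pos: [0.6325, 0.0268, 0.043]
ee_rot: [-0.5, -0.5, -0.5, 0.5]
force: [-1.9, -0.1, 3.8]
finger_gap: 0.0297
```

```bash
python3 -m crank '[[0,0,0,0,3.1],[0,0,0,0,3.4],[0,0,0,0,4.2],[0,0,0,0,5.2],[0,0,0,0,6],[0,0,0,0,6]]'
python3 -m crank '[[-0.5,0,0,0,6],[-3,0,0,0,6],[-4,0,0,0,6],[-4,0,0,0,6],[-2,0,0,0,6],[0,0,0,0,6]]'
python3 -c "
from h import *
go(.4673,-.3527,.18)"
```

```text
time: 8.75
tcp_pos: [0.6326, 0.0269, 0.0426]
ee_rot: [0.5, 0.5, 0.5, -0.5]
force: [0.6, 0.6, 0.3]
finger_gap: 0.0597
time: 9.5
tcp_pos: [0.634, 0.0268, 0.1799]
ee_rot: [0.501, 0.501, 0.499, -0.499]
force: [-0.0, -0.9, -0.6]
finger_gap: 0.0599
t 9.5 tcp [0.634  0.0268 0.1799] jaw 0.0 down [ 0.004 -0.    -1.   ] shift [ -0.07 -16.67  37.95] turn None q [-0.07  0.45  1.49 -0.    1.19 -0.07] gap 0.0599 F [-0.  -0.9 -0.6]
```

```bash
python3 -m crank '[[0,-1,2.2,0,6],[0,-1.8,4.1,0,6],[0,-1.8,4.1,0,6],[0,-1.8,4.1,0,6],[0,-1.8,4.1,0,6],[0,-1.8,4.1,0,6],[0,-1.8,4.1,0,6],[0,-1.8,4.1,0,6],[0,-1.8,4.1,0,6],[0,-1.27,2.95,0,6]]'
python3 -m crank '[[0,0,0,0,6],[0,0,0,0,6]]'
python3 - <<'E'
from h import *
go(.4673,-.3527,.04,0)
a=snapshot('side')[160:250,340:440];b=snapshot('top')[115:185,295:375]
cv2.imwrite('pics/g3.png',np.hstack([cv2.resize(a,(400,360),interpolation=2),cv2.resize(b,(400,360),interpolation=2)]))
E
```

```text
time: 10.75
tcp_pos: [0.4629, -0.3543, 0.1761]
ee_rot: [-0.499, -0.5, -0.501, 0.501]
force: [0.4, -0.4, -0.2]
finger_gap: 0.0601
time: 11.0
tcp_pos: [0.4648, -0.3518, 0.1766]
ee_rot: [0.499, 0.5, 0.501, -0.5]
force: [-0.6, -0.3, 0.2]
finger_gap: 0.0599
t 11.0 tcp [ 0.4648 -0.3518  0.1766] jaw -0.05 down [-0.002  0.002 -1.   ] shift [13.66  0.27  0.11] turn -0.000894787966985618 q [-0.77  0.39  1.61  0.    1.15 -0.77] gap 0.0599 F [-0.6 -0.3  0.2]
```

View pics/g3.png

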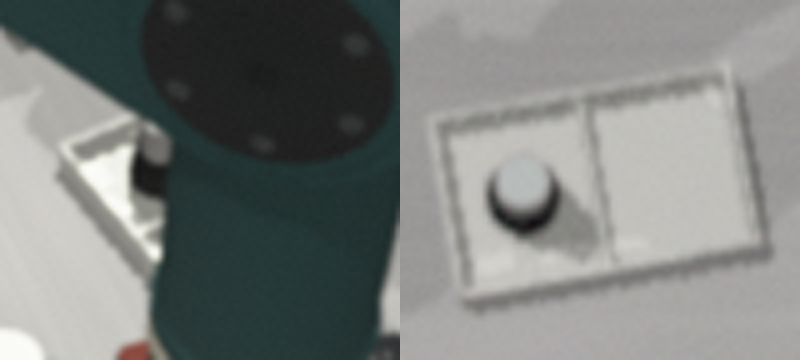

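Eyepiece A stands upright near the middle of the left bay (about (523,195) in the right crop). Now eyepiece B.

```bash
python3 -m crank '[[3,0.2,0.1,0,6],[4,0,0,0,6],[3,0,0,0,6],[2,0,0,0,6],[1.2,0,0,0,6],[0.45,0,0,0,6],[0,0,0,0,6]]'
python3 -m crank '[[0,0,0,0,4],[0,0,0,0,3.4],[0,0,0,0,3],[0,0,0,0,2.6],[0,0,0,0,2.6],[0,0,0,0,2.6],[0,0,0,0,2.6]]'
python3 -m crank '[[-0.3,0,0,0,2.6],[-0.7,0,0,0,2.6],[-2,0,0,0,2.6],[-3,0,0,0,2.6],[-3,0,0,0,2.6],[-1,0,0,0,2.6],[0,0,0,0,2.6],[0,0,0,0,2.6]]'
python3 -c "
from h import *
go(.6443,-.0565,.14,0)"
```

```text
time: 11.98
tcp_pos: [0.4682, -0.3536, 0.0415]
ee_rot: [0.5, 0.5, 0.5, -0.5]
force: [-0.3, 0.0, 0.8]
finger_gap: 0.0599
time: 12.85
tcp_pos: [0.4679, -0.3538, 0.0414]
ee_rot: [0.5, 0.5, 0.5, -0.5]
force: [-1.0, 0.8, 5.1]
finger_gap: 0.0295
time: 13.85
tcp_pos: [0.4672, -0.353, 0.14]
ee_rot: [0.499, 0.5, 0.501, -0.5]
force: [-0.5, -0.7, -1.0]
finger_gap: 0.0297
t 13.85 tcp [ 0.4672 -0.353   0.14  ] jaw -0.0 down [-0.002  0.001 -1.   ] shift [ 1.000e-02  1.771e+01 -2.965e+01] turn -2.2231403141262893e-05 q [-0.76  0.43  1.64 -0.    1.07 -0.76] gap 0.0297 F [-0.5 -0.7 -1. ]
```

```bash
python3 -m crank '[[0,1.1,-1.85,0,2.6],[0,2.1,-3.5,0,2.6],[0,2.1,-3.5,0,2.6],[0,2.1,-3.5,0,2.6],[0,2.1,-3.5,0,2.6],[0,2.1,-3.5,0,2.6],[0,2.1,-3.5,0,2.6],[0,2.1,-3.5,0,2.6],[0,1.2,-2.1,0,2.6],[0,0.7,-1.2,0,2.6]]'
python3 -m crank '[[0,0,0,0,2.6],[3,0,0,0,2.6],[3,0,0,0,2.6],[2,0,0,0,2.6],[0.6,0,0,0,2.6],[0,0,0,0,2.6],[0,0,0,0,2.6]]'
python3 -c "
from h import *
go(.6443,-.0565,.0444,0)"
```

```text
time: 15.1
tcp_pos: [0.6449, -0.0555, 0.1405]
ee_rot: [0.5, 0.499, 0.501, -0.5]
force: [-1.1, -0.1, -1.5]
finger_gap: 0.03
time: 15.98
tcp_pos: [0.6456, -0.0577, 0.0562]
ee_rot: [0.5, 0.5, 0.499, -0.5]
force: [0.2, -0.7, -1.1]
finger_gap: 0.0297
t 15.97 tcp [ 0.6456 -0.0577  0.0562] jaw -0.02 down [ 0.002 -0.    -1.   ] shift [ 1.18 -0.13 -0.12] turn -0.0004221192268264636 q [-0.2   0.61  1.56 -0.    0.97 -0.19] gap 0.0297 F [ 0.2 -0.7 -1.1]
```

```bash
python3 -m crank '[[0.6,0,0,0,2.6],[0.35,0,0,0,2.6],[0.1,0,0,0,2.6],[0.06,0,0,0,2.6],[0.04,0,0,0,2.6],[0,0,0,0,2.6]]'
```

```text
time: 16.73
tcp_pos: [0.6446, -0.057, 0.0445]
ee_rot: [0.5, 0.5, 0.5, -0.5]
force: [-3.0, 0.4, 6.5]
finger_gap: 0.0295
```

```bash
python3 -m crank '[[0,0,0,0,3.1],[0,0,0,0,3.4],[0,0,0,0,4.2],[0,0,0,0,5.2],[0,0,0,0,6],[0,0,0,0,6]]'
python3 -m crank '[[-0.5,0,0,0,6],[-3,0,0,0,6],[-4,0,0,0,6],[-4,0,0,0,6],[-2,0,0,0,6],[0,0,0,0,6]]'
python3 -c "
from h import *
go(.4856,.1145,.18)"
```

```text
time: 17.48
tcp_pos: [0.6449, -0.0571, 0.0436]
ee_rot: [-0.5, -0.5, -0.5, 0.5]
force: [0.6, -0.1, -0.1]
finger_gap: 0.0598
time: 18.23
tcp_pos: [0.6463, -0.0574, 0.1809]
ee_rot: [0.501, 0.501, 0.499, -0.499]
force: [0.7, -0.3, -1.1]
finger_gap: 0.0601
t 18.23 tcp [ 0.6463 -0.0574  0.1809] jaw 0.0 down [ 0.004 -0.001 -1.   ] shift [ 1.000e-02 -1.607e+01 -1.719e+01] turn None q [-0.19  0.47  1.46 -0.    1.21 -0.19] gap 0.0601 F [ 0.7 -0.3 -1.1]
```

```bash
python3 -m crank '[[0,-1.3,-1.4,0,8.6],[0,-2.6,-2.8,0,8.6],[0,-2.6,-2.8,0,8.6],[0,-2.6,-2.8,0,8.6],[0,-2.6,-2.8,0,8.6],[0,-2.6,-2.8,0,8.6],[0,-1.77,-1.79,0,8.6],[0,0,0,0,8.6],[0,0,0,0,8.6]]'
python3 -c "
from h import *
go(.4856,.1145,.016,0)"
```

```text
time: 19.35
tcp_pos: [0.4837, 0.1147, 0.178]
ee_rot: [0.5, 0.5, 0.5, -0.5]
force: [-0.1, 0.4, 0.2]
finger_gap: 0.0858
t 19.35 tcp [0.4837 0.1147 0.178 ] jaw 0.03 down [-0.001 -0.    -1.   ] shift [16.2   0.2   0.02] turn 0.0005685965763785584 q [ 0.09  0.27  1.79 -0.    1.08  0.09] gap 0.0858 F [-0.1  0.4  0.2]
```

```bash
python3 -m crank '[[4,0.2,0,0,8.6],[4,0,0,0,8.6],[3.5,0,0,0,8.6],[2.4,0,0,0,8.6],[1.5,0,0,0,8.6],[0.7,0,0,0,8.6],[0,0,0,0,8.6]]'
python3 -m crank '[[0,0,0,0,7],[0,0,0,0,6],[0,0,0,0,5.5],[0,0,0,0,5],[0,0,0,0,5],[0,0,0,0,5],[0,0,0,0,5]]' 15
python3 -m crank '[[-0.3,0,0,0,5],[-0.7,0,0,0,5],[-2,0,0,0,5],[-3,0,0,0,5],[-3,0,0,0,5],[-1,0,0,0,5],[0,0,0,0,5],[0,0,0,0,5]]'
python3 -c "
from h import *
go(.6235,-.265,.116,0)"
```

```text
time: 20.23
tcp_pos: [0.4865, 0.1146, 0.0176]
ee_rot: [-0.5, -0.5, -0.5, 0.5]
force: [0.5, 0.6, 1.0]
finger_gap: 0.0858
time: 21.1
tcp_pos: [0.4862, 0.1148, 0.018]
ee_rot: [0.5, 0.5, 0.5, -0.5]
force: [-1.9, 0.2, 5.4]
finger_gap: 0.0534
time: 22.1
tcp_pos: [0.4853, 0.1147, 0.1167]
ee_rot: [-0.5, -0.499, -0.5, 0.501]
force: [0.3, 0.3, -1.1]
finger_gap: 0.0536
t 22.1 tcp [0.4853 0.1147 0.1167] jaw -0.0 down [-0.002 -0.    -1.   ] shift [ 0.05 13.82 37.97] turn -1.4285249858928811e-05 q [ 0.09  0.36  1.85 -0.    0.93  0.09] gap 0.0536 F [ 0.3  0.3 -1.1]
```

```bash
python3 -m crank '[[0,0.8,2.2,0,5],[0,1.5,4.1,0,5],[0,1.5,4.1,0,5],[0,1.5,4.1,0,5],[0,1.5,4.1,0,5],[0,1.5,4.1,0,5],[0,1.5,4.1,0,5],[0,1.5,4.1,0,5],[0,1.5,4.1,0,5],[0,1.0,2.9,0,5]]'
python3 -m crank '[[0,0,0,0,5],[3,0,0,0,5],[3,0,0,0,5],[2,0,0,0,5],[0.6,0,0,0,5],[0,0,0,0,5],[0,0,0,0,5]]'
python3 -c "
from h import *
go(.6235,-.265,.021,0)"
```

```text
time: 23.35
tcp_pos: [0.6239, -0.2659, 0.1157]
ee_rot: [-0.499, -0.5, -0.5, 0.501]
force: [0.7, 0.8, -1.4]
finger_gap: 0.0539
time: 24.22
tcp_pos: [0.625, -0.2646, 0.0328]
ee_rot: [0.501, 0.5, 0.499, -0.5]
force: [-0.6, -0.1, -1.4]
finger_gap: 0.0539
t 24.23 tcp [ 0.625  -0.2646  0.0328] jaw 0.0 down [ 0.002 -0.001 -1.   ] shift [ 1.18 -0.15  0.04] turn 6.934459845036219e-05 q [-0.5   0.67  1.5  -0.    0.97 -0.5 ] gap 0.0539 F [-0.6 -0.1 -1.4]
```

```bash
python3 -m crank '[[0.6,-0.1,0,0,5],[0.35,0,0,0,5],[0.1,0,0,0,5],[0.06,0,0,0,5],[0.04,0,0,0,5],[0,0,0,0,5]]'
```

```text
time: 24.98
tcp_pos: [0.6229, -0.2641, 0.021]
ee_rot: [0.5, 0.5, 0.5, -0.5]
force: [-3.0, 0.9, 6.5]
finger_gap: 0.0537
```

```bash
python3 -m crank '[[0,0,0,0,5.5],[0,0,0,0,5.8],[0,0,0,0,6.5],[0,0,0,0,7.4],[0,0,0,0,8],[0,0,0,0,8]]'
python3 -m crank '[[-0.5,0,0,0,8],[-3,0,0,0,8],[-4,0,0,0,8],[-4,0,0,0,8],[-4,0,0,0,8],[0,0,0,0,8]]'
python3 -c "
from h import *
go(.4713,.3656,.18,0)"
```

```text
time: 25.72
tcp_pos: [0.6232, -0.2642, 0.0201]
ee_rot: [-0.5, -0.5, -0.5, 0.5]
force: [0.5, 0.3, 0.3]
finger_gap: 0.0799
time: 26.48
tcp_pos: [0.6256, -0.2655, 0.1797]
ee_rot: [0.503, 0.501, 0.497, -0.499]
force: [-1.0, 0.7, -0.2]
finger_gap: 0.08
t 26.48 tcp [ 0.6256 -0.2655  0.1797] jaw 0.0 down [ 0.007 -0.004 -1.   ] shift [ -0.38 -15.42 -63.11] turn 4.632355277818143e-05 q [-0.5   0.51  1.39 -0.    1.23 -0.5 ] gap 0.08 F [-1.   0.7 -0.2]
```

```bash
python3 -m crank '[[0,-0.5,-2,0,8.6],[0,-1,-4,0,8.6],[0,-1,-4,0,8.6],[0,-1,-4,0,8.6],[0,-1,-4,0,8.6],[0,-1,-4,0,8.6],[0,-1,-4,0,8.6],[0,-1,-4,0,8.6]]'
python3 -m crank '[[0,-1,-4,0,8.6],[0,-1,-4,0,8.6],[0,-1,-4,0,8.6],[0,-1,-4,0,8.6],[0,-1,-4,0,8.6],[0,-1,-4,0,8.6],[0,-1,-4,0,8.6],[0,-0.9,-3.1,0,8.6],[0,0,-2,0,8.6],[0,0,0,0,8.6]]'
python3 -m crank '[[0,0,0,0,8.6]]'
python3 - <<'E'
from h import *
go(.4713,.3656,.017,0)
a=snapshot('side')[170:370,320:500];b=snapshot('top')[110:240,300:480]
cv2.imwrite('pics/g4.png',np.hstack([cv2.resize(a,(400,444),interpolation=2),cv2.resize(b,(400,444),interpolation=2)]))
E
```

```text
time: 27.48
tcp_pos: [0.5452, 0.0381, 0.1734]
ee_rot: [0.499, 0.499, 0.501, -0.501]
force: [0.0, 0.1, 0.7]
finger_gap: 0.086
time: 28.72
tcp_pos: [0.4683, 0.3675, 0.1742]
ee_rot: [0.5, 0.499, 0.501, -0.5]
force: [0.4, -0.1, 0.0]
finger_gap: 0.0865
time: 28.85
tcp_pos: [0.4689, 0.3657, 0.1746]
ee_rot: [-0.5, -0.5, -0.5, 0.501]
force: [0.1, -0.2, -0.4]
finger_gap: 0.0859
t 28.85 tcp [0.4689 0.3657 0.1746] jaw -0.02 down [-0.001 -0.001 -1.   ] shift [ 1.576e+01  2.500e-01 -1.000e-02] turn -0.00027791019051467237 q [ 0.55  0.41  1.59 -0.    1.15  0.55] gap 0.0859 F [ 0.1 -0.2 -0.4]
```

View pics/g4.png

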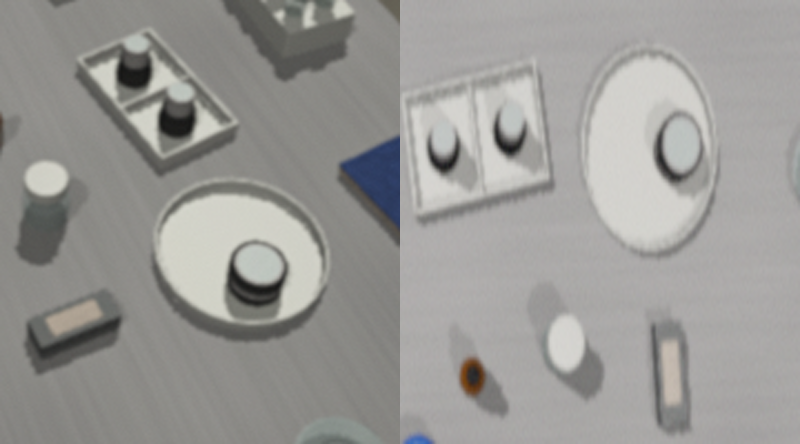

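Both eyepieces stand upright in their bays, and lens B lies flat in the right half of the round tray (top view (680,146) in the crop). Jar and dropper are unmoved. Now lens A.

```bash
python3 -m crank '[[4,0.2,0,0,8.6],[4,0,0,0,8.6],[3.5,0,0,0,8.6],[2.3,0,0,0,8.6],[1.3,0,0,0,8.6],[0.6,0,0,0,8.6],[0,0,0,0,8.6]]'
python3 -m crank '[[0,0,0,0,7],[0,0,0,0,6],[0,0,0,0,5.5],[0,0,0,0,5],[0,0,0,0,5],[0,0,0,0,5],[0,0,0,0,5]]' 15
python3 -m crank '[[-0.3,0,0,0,5],[-0.7,0,0,0,5],[-2,0,0,0,5],[-3,0,0,0,5],[-3,0,0,0,5],[-1,0,0,0,5],[0,0,0,0,5],[0,0,0,0,5]]'
python3 -c "
from h import *
go(.6235,-.2,.116,0)"
```

```text
time: 29.82
tcp_pos: [0.4715, 0.3667, 0.0184]
ee_rot: [0.5, 0.5, 0.5, -0.5]
force: [-0.8, -0.2, 0.5]
finger_gap: 0.086
time: 30.7
tcp_pos: [0.4712, 0.3669, 0.0184]
ee_rot: [0.5, 0.5, 0.5, -0.5]
force: [0.1, 0.3, 5.1]
finger_gap: 0.054
time: 31.7
tcp_pos: [0.4703, 0.3662, 0.1169]
ee_rot: [-0.5, -0.499, -0.5, 0.501]
force: [0.8, -0.6, -0.7]
finger_gap: 0.0536
t 31.7 tcp [0.4703 0.3662 0.1169] jaw -0.0 down [-0.002 -0.001 -1.   ] shift [ 0.13 15.32 56.62] turn -3.046086164031903e-05 q [ 0.55  0.47  1.64 -0.    1.03  0.55] gap 0.0536 F [ 0.8 -0.6 -0.7]
```

```bash
python3 -m crank '[[0,0.5,1.8,0,5],[0,1,3.7,0,5],[0,1,3.7,0,5],[0,1,3.7,0,5],[0,1,3.7,0,5],[0,1,3.7,0,5],[0,1,3.7,0,5],[0,1,3.7,0,5]]'
python3 -m crank '[[0,1,3.7,0,5],[0,1,3.7,0,5],[0,1,3.7,0,5],[0,1,3.7,0,5],[0,1,3.7,0,5],[0,1,3.7,0,5],[0,1,3.7,0,5],[0,0.8,3,0,5],[0,0,0,0,5],[0,0,0,0,5]]'
python3 -c "
from h import *
go(.6235,-.2,.021,0)"
```

```text
time: 32.7
tcp_pos: [0.5456, 0.0873, 0.1174]
ee_rot: [-0.5, -0.5, -0.5, 0.501]
force: [-0.2, 0.5, -0.7]
finger_gap: 0.0536
time: 33.95
tcp_pos: [0.6228, -0.1991, 0.1173]
ee_rot: [0.499, 0.5, 0.501, -0.5]
force: [-0.5, 0.4, -1.4]
finger_gap: 0.0541
t 33.95 tcp [ 0.6228 -0.1991  0.1173] jaw -0.04 down [-0.002  0.001 -1.   ] shift [9.63 0.09 0.1 ] turn -0.0007486476175155721 q [-0.42  0.55  1.5   0.    1.1  -0.41] gap 0.0541 F [-0.5  0.4 -1.4]
```

```bash
python3 -m crank '[[3,0,0.1,0,5],[3,0,0,0,5],[2,0,0,0,5],[0.7,0,0,0,5],[0,0,0,0,5],[0.5,0,0,0,5],[0.25,0,0,0,5],[0,0,0,0,5]]'
python3 -c "
from h import *
go(.6235,-.2,.021,0)"
```

```text
time: 34.95
tcp_pos: [0.6242, -0.2003, 0.0238]
ee_rot: [0.5, 0.5, 0.5, -0.5]
force: [0.3, 0.9, -1.0]
finger_gap: 0.0535
t 34.95 tcp [ 0.6242 -0.2003  0.0238] jaw -0.01 down [ 0. -0. -1.] shift [ 0.28 -0.07 -0.03] turn -0.00010601274064263125 q [-0.42  0.66  1.56 -0.    0.92 -0.42] gap 0.0535 F [ 0.3  0.9 -1. ]
```

```bash
python3 -m crank '[[0.1,0,0,0,5],[0.08,0,0,0,5],[0.05,0,0,0,5],[0.04,0,0,0,5],[0,0,0,0,5]]'
```

```text
time: 35.58
tcp_pos: [0.6242, -0.2003, 0.0214]
ee_rot: [0.5, 0.5, 0.5, -0.5]
force: [-1.4, 0.9, 5.2]
finger_gap: 0.0537
```

```bash
python3 -m crank '[[0,0,0,0,5.5],[0,0,0,0,5.8],[0,0,0,0,6.5],[0,0,0,0,7.4],[0,0,0,0,8],[0,0,0,0,8]]'
python3 -m crank '[[-0.5,0,0,0,8],[-3,0,0,0,8],[-4,0,0,0,8],[-4,0,0,0,8],[-4,0,0,0,8],[0,0,0,0,8]]'
python3 -c "
from h import *
go(.4412,-.2468,.18,92)"
```

```text
time: 36.33
tcp_pos: [0.6242, -0.2002, 0.021]
ee_rot: [-0.5, -0.5, -0.5, 0.5]
force: [0.4, 0.2, -0.4]
finger_gap: 0.0798
time: 37.08
tcp_pos: [0.6266, -0.2013, 0.1802]
ee_rot: [0.503, 0.501, 0.497, -0.499]
force: [0.1, -0.3, -0.3]
finger_gap: 0.0804
t 37.08 tcp [ 0.6266 -0.2013  0.1802] jaw 0.0 down [ 0.007 -0.003 -1.   ] shift [ -0.09 -18.54   4.55] turn 1.535939369284183 q [-0.42  0.48  1.44 -0.    1.21 -0.42] gap 0.0804 F [ 0.1 -0.3 -0.3]
```

```bash
python3 -m crank '[[0,-2,0.5,0,6],[0,-3.3,0.8,0,6],[0,-3.3,0.8,0,6],[0,-3.3,0.8,0,6],[0,-3.3,0.8,0,6],[0,-3.3,0.8,0,6]]'
python3 -m crank '[[0,0,0,0.171,6],[0,0,0,0.171,6],[0,0,0,0.171,6],[0,0,0,0.171,6],[0,0,0,0.171,6],[0,0,0,0.171,6],[0,0,0,0.171,6],[0,0,0,0.171,6],[0,0,0,0.168,6],[0,0,0,0,6]]'
python3 -c "
from h import *
go(.4412,-.2468,.013,92)"
```

```text
time: 37.83
tcp_pos: [0.4374, -0.2448, 0.1749]
ee_rot: [0.499, 0.5, 0.501, -0.5]
force: [-0.9, 0.2, 0.1]
finger_gap: 0.0595
time: 39.08
tcp_pos: [0.4385, -0.2448, 0.1751]
ee_rot: [-0.012, -0.706, -0.013, 0.708]
force: [0.4, 0.0, -0.9]
finger_gap: 0.0595
t 39.08 tcp [ 0.4385 -0.2448  0.1751] jaw -87.92 down [-0.001  0.001 -1.   ] shift [16.21  0.23 -0.29] turn 0.0013537625747195173 q [-0.65  0.28  1.78 -0.    1.08  0.89] gap 0.0595 F [ 0.4  0.  -0.9]
```

```bash
python3 -m crank '[[4,0.2,-0.2,0,6],[4,0,0,0,6],[3.5,0,0,0,6],[2.4,0,0,0,6],[1.5,0,0,0,6],[0.7,0,0,0,6],[0,0,0,0,6]]'
python3 -m crank '[[0,0,0,0,4.5],[0,0,0,0,3.6],[0,0,0,0,3.1],[0,0,0,0,2.8],[0,0,0,0,2.8],[0,0,0,0,2.8],[0,0,0,0,2.8]]' 12
python3 -m crank '[[-0.3,0,0,0,2.8],[-0.7,0,0,0,2.8],[-2,0,0,0,2.8],[-3,0,0,0,2.8],[-3,0,0,0,2.8],[-1,0,0,0,2.8],[0,0,0,0,2.8],[0,0,0,0,2.8]]'
python3 -c "
from h import *
go(.6507,.2318,.112,97)"
```

```text
time: 39.95
tcp_pos: [0.4413, -0.2472, 0.015]
ee_rot: [-0.013, -0.707, -0.013, 0.707]
force: [0.3, 0.1, -0.6]
finger_gap: 0.06
time: 40.83
tcp_pos: [0.4415, -0.2473, 0.0154]
ee_rot: [0.012, 0.707, 0.012, -0.707]
force: [-0.9, 0.9, 6.5]
finger_gap: 0.0319
time: 41.82
tcp_pos: [0.4405, -0.2467, 0.114]
ee_rot: [-0.012, -0.706, -0.013, 0.708]
force: [-1.2, 0.0, -0.8]
finger_gap: 0.0318
t 41.83 tcp [ 0.4405 -0.2467  0.114 ] jaw -88.01 down [-0.002  0.001 -1.   ] shift [  0.21 -47.09 -22.67] turn -0.08743042005041074 q [-0.65  0.37  1.84 -0.    0.93  0.89] gap 0.0318 F [-1.2  0.  -0.8]
```

```bash
python3 -m crank '[[0,-1.7,-0.8,0,2.8],[0,-3.4,-1.64,0,2.8],[0,-3.4,-1.64,0,2.8],[0,-3.4,-1.64,0,2.8],[0,-3.4,-1.64,0,2.8],[0,-3.4,-1.64,0,2.8],[0,-3.4,-1.64,0,2.8]]'
python3 -m crank '[[0,-3.4,-1.64,0,2.8],[0,-3.4,-1.64,0,2.8],[0,-3.4,-1.64,0,2.8],[0,-3.4,-1.64,0,2.8],[0,-3.4,-1.64,0,2.8],[0,-3.4,-1.64,0,2.8],[0,-3.4,-1.64,0,2.8],[0,-1.2,-0.5,-0.087,2.8],[0,0,0,0,2.8],[0,0,0,0,2.8]]'
python3 -c "
from h import *
go(.6507,.2318,.0184,97)"
```

```text
time: 42.7
tcp_pos: [0.5396, -0.0201, 0.1141]
ee_rot: [-0.012, -0.706, -0.013, 0.708]
force: [0.6, 0.4, -0.2]
finger_gap: 0.0318
time: 43.95
tcp_pos: [0.6497, 0.2314, 0.1141]
ee_rot: [-0.043, -0.705, -0.042, 0.707]
force: [-1.4, 0.9, -0.2]
finger_gap: 0.0319
t 43.95 tcp [0.6497 0.2314 0.1141] jaw -83.09 down [-0.002 -0.001 -1.   ] shift [ 9.57 -0.03 -0.12] turn -0.0015837019388163917 q [ 0.24  0.59  1.41 -0.    1.13  1.69] gap 0.0319 F [-1.4  0.9 -0.2]
```

```bash
python3 -m crank '[[3,0,0,0,2.8],[3,0,0,0,2.8],[2,0,0,0,2.8],[0.7,0,0,0,2.8],[0,0,0,0,2.8],[0.4,0,0,0,2.8],[0.25,0,0,0,2.8],[0,0,0,0,2.8]]'
python3 -c "
from h import *
go(.6507,.2318,.0184,97)"
```

```text
time: 44.95
tcp_pos: [0.651, 0.2315, 0.0216]
ee_rot: [0.043, 0.706, 0.043, -0.706]
force: [-0.7, 0.3, 0.0]
finger_gap: 0.0318
t 44.95 tcp [0.651  0.2315 0.0216] jaw -83.02 down [ 0. -0. -1.] shift [ 0.32 -0.04  0.02] turn -0.00034926388680430565 q [ 0.24  0.7   1.47 -0.    0.97  1.69] gap 0.0318 F [-0.7  0.3  0. ]
```

```bash
python3 -m crank '[[0.12,0,0,0,2.8],[0.1,0,0,0,2.8],[0.06,0,0,0,2.8],[0.04,0,0,0,2.8],[0,0,0,0,2.8]]'
```

```text
time: 45.58
tcp_pos: [0.6509, 0.2314, 0.0184]
ee_rot: [-0.043, -0.706, -0.043, 0.706]
force: [-0.8, -0.1, 3.0]
finger_gap: 0.0321
```

```bash
python3 -m crank '[[0,0,0,0,3.3],[0,0,0,0,3.6],[0,0,0,0,4],[0,0,0,0,4.3],[0,0,0,0,4.3]]'
python3 -m crank '[[-0.5,0,0,0,4.3],[-3,0,0,0,4.3],[-4,0,0,0,4.3],[-4,0,0,0,4.3],[-4,0,0,0,4.3],[-4,0,0,0,4.3],[0,0,0,0,4.3]]'
python3 -m crank '[[0,-2,3,0,4.3],[0,-2,3,0,4.3],[0,-2,3,0,4.3],[0,-2,3,0,4.3],[0,-2,3,0,4.3],[0,-2,3,0,4.3],[0,-2,3,0,4.3],[0,-2,3,0,4.3],[0,-2,3,0,4.3],[0,-2,3,0,4.3]]'
python3 - <<'E'
from h import *
go(.4,.45,.2)
a=snapshot('side')[100:370,230:500];b=snapshot('top')[100:260,150:480]
cv2.imwrite('pics/f1.png',cv2.resize(a,(580,580),interpolation=2));cv2.imwrite('pics/f2.png',cv2.resize(b,(792,384),interpolation=2))
E
```

```text
time: 46.2
tcp_pos: [0.6509, 0.2314, 0.0182]
ee_rot: [-0.043, -0.706, -0.043, 0.706]
force: [-0.2, 0.1, 0.7]
finger_gap: 0.0428
time: 47.08
tcp_pos: [0.6534, 0.2321, 0.218]
ee_rot: [0.043, 0.709, 0.044, -0.703]
force: [0.5, 0.1, 0.7]
finger_gap: 0.0431
time: 48.32
tcp_pos: [0.3272, 0.3934, 0.2124]
ee_rot: [-0.043, -0.705, -0.043, 0.706]
force: [0.7, 0.3, 0.4]
finger_gap: 0.0433
t 48.33 tcp [0.3272 0.3934 0.2124] jaw -83.03 down [-0.001 -0.001 -1.   ] shift [ 1.22 -4.74 -7.92] turn None q [0.74 0.25 1.72 0.   1.17 2.19] gap 0.0433 F [0.7 0.3 0.4]
```

View pics/f1.png

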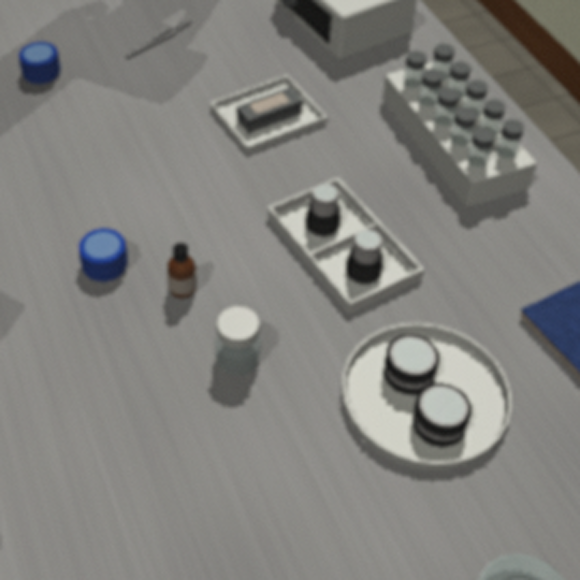

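View pics/f2.png

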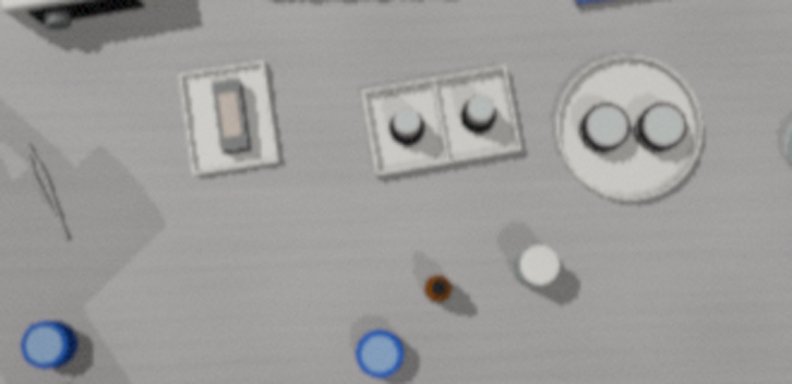

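Everything is in place: box in the small tray (top (231,117)), eyepieces at (407,124) and (480,110), lenses at (605,127) and (661,126) clear of each other. Jar, dropper and the blue look-alikes are where they were.

```bash
python3 -m crank '[[0,0,0,0,4.3],[0,0,0,0,4.3]]' | head -1; python3 -c "
from workcell import *
print(job_done())"
```

```text
time: 48.68
the job is handed in; nothing more can be done
None
```

The sorting is done and handed in at 48.7 s. In the order asked, I placed:
- one eyepiece upright in each bay of the divided tray
- both lenses side by side in the round tray
- the slide box flat in the small tray

Each was lowered until it touched the tray floor, with about 3 to 6.5 N measured at the wrist, then released slowly.

The final top and side pictures show all five parts the right way up, resting inside their trays, and the lenses not touching each other. By eye, the jar, the dropper bottle and the blue look-alikes are where they were; I did not measure them again. The two cameras agreed to within about 1 to 3 mm for the parts and the rectangular trays. They differed by about 6 mm for the centre of the round tray, where there was room to spare. No check failed.

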